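# Sort the hole-saw canisters by weight

### The arm

A 6-joint arm with a two-finger parallel gripper is mounted at the origin on the work surface. World frame = base frame: x ahead of the robot, y to its left, z up, the work surface at z = 0. Lengths are in mm, angles in rad, forces in N, time in s.
With the tool pointing down it reaches from about 350 to 975 mm from the base axis. Payload 7.1 kg.
Tool frame: the origin (TCP) lies midway between the tips of the shut fingers; the grasp point (between the pads) lies pinch_z behind it (pinch_z is the distance from the TCP to the grasp point, in mm); z points along the fingers, y is the line along which they close (so a half turn about z gives the same grasp; the last joint's range is limited). The gripper opens to 88 mm and grips with 3 to 60 N. Pads are 20 mm wide; open, the fingers measure 115 mm over their backs; the gripper's body (75 mm by 178 mm) begins 61 mm behind the grasp point.
Start: joints at [1.106, 0.423, 1.63, -0, 1.089, -0.019], TCP at [269.455, 563.914, 194.475] pointing down, gripper open.
Joint ranges: [-3, 3], [-0.9, 2.11], [0.09, 2.58], [-1.31, 4.45], [0.11, 2.69], [-2.54, 2.54]. Speed limits (rad/s): [2.39, 2.39, 3.01, 3.14, 3.14, 3.14].

### API

Orientations are given as a rotation vector (axis times angle).
In Python, from workcell import get_obs, get_image, close_job, pinch_z gives the robot as it stands.
- The arm moves only by the tool jog_arm, never from a script. Its argument "commands" is a list of rows, each a list of 3 entries, a list of its own where there are three numbers: the gripper command: -1 is shut, 1 is fully open, values between are in proportion, then the shift along the tool's x, y, z as a fraction of full scale, then the turn, a rotation vector about the tool's x, y, z as a fraction of full scale. In form: [[gripper, [tx, ty, tz], [rx, ry, rz]], ...]. A call has 1 to 10 rows; each row shifts and turns the commanded pose from where the row before left it, along the tool's axes as they then stand; what a row does not reach is not made up. Full scale, the value 1, is 0.1 m for a shift and 45 degrees for a turn. A row lasts 1/10 s, in which the tool goes at most 50 mm and 8.59 degrees, less where a joint would pass 70% of its speed; a pose out of reach is approached as far as the arm can. A call with a number of a shift or a turn outside -1 to 1 is refused whole. A call with a gripper value outside its range is refused whole. The fingers move at their own pace and stop on an object; the grip force is fixed at half the most. Time passes only in rows, so rows that do not move let the fingers close. It gives the time, the measured TCP pose, the force, the opening and the grip force at its end, in the units of the state.
- get_obs(): the state, without advancing time (a new reading comes with each control period).
- get_image(name): name is "side" or "top" or "wrist"; returns a dict with "image" (400x640x3 uint8, blue, green, red), "z_map" (400x640 float32, mm along the optical axis (not along the pixel's ray), 0 where there is no reading), "intrinsics" (3x3 intrinsics, pixels), "eye" and "orientation" of the camera in the world; the wrist camera has in their place "mount" (4x4, takes a point from camera to tool coordinates, whose origin is the TCP and whose axes are the flange's). Camera axes: x right, y down, z forward; pixel columns grow to the right and rows downward; lengths in mm; the calibration is good to about 2 mm. The wrist camera is an equidistant fisheye: a pixel r from the principal point sees the ray r / f radians off the axis. A picture is of the moment at which its call begins: read the wrist's pose just before it.
- close_job(): hands the job in; it is judged then, once.
The state is a dict: "t": time; "qpos": joint angles; "qvel": joint speeds; "joint_torque": joint torques, N m; "ee_pos": TCP position; "orientation": TCP orientation; "ft_force": force on the tool from outside, world axes, zero at the start; "moment": the same for the moment, N m; "width": finger opening in mm; "grasp_force": force on a finger pad.
Only numpy, scipy, OpenCV 4.12 (cv2) and the standard library are available. Lean on these libraries where they do the work, as an engineer would, in place of code of your own. Each camera call takes 0.05 s, during which the arm holds its last target. There are 200 camera calls.

### The job

Two identical sealed grey canisters stand on the workbench, and only their weight tells whether a hole saw is inside. Lift each to feel its load, then put every heavy (loaded) one in the shallow wooden tray and every light (empty) one in the cardboard tray. Set them down gently, leave them standing upright on the tray's floor, and don't tip them over at any time.

Things in the scene. Friction and masses are not known exactly. Their poses are not given: they have to be found in the camera images.
- canister_1: one of two identical sealed round canisters: opaque grey plastic, flat black lid, 50 mm diameter, 84 mm tall, upright on the bench; stiff, may be gripped at 20 to 60 N. Origin at the centre of its underside, z up. Holds a steel hole saw (about 0.53 kg in all) or only a foam insert (0.10 kg in all), with a few mm of play; either, both or neither may be loaded
- canister_2: one of two identical sealed round canisters: opaque grey plastic, flat black lid, 50 mm diameter, 84 mm tall, upright on the bench; stiff, may be gripped at 20 to 60 N. Origin at the centre of its underside, z up. Holds a steel hole saw (about 0.53 kg in all) or only a foam insert (0.10 kg in all), with a few mm of play; either, both or neither may be loaded
- wood_tray: tray for heavy canisters: fixed open tray of light wood, 170 mm (its x) by 230 mm (its y) outside, 28 mm high, walls and floor 10 mm thick. Origin at the centre of its underside, z up: the inner floor is 10 mm above it. Room for two canisters side by side along its y, 100 mm apart. May be on the left or right
- card_tray: tray for light canisters: fixed open tray of brown cardboard with a narrow flap folded out along each long side, 170 mm (its x) by 230 mm (its y) outside, 40 mm high, walls and floor 4 mm thick. The flaps add 23 mm at each x end, below the rim. Origin at the centre of its underside, z up: the inner floor is 4 mm above it. Room for two canisters side by side along its y, 100 mm apart. May be on the left or right
Things that resemble listed ones, but are neither listed nor needed, are in the scene too. What is shaped like the canister_2 but yellow is not meant.

How it is judged:
By the outcome, as a careful person would: the job done as asked, in the order asked, and still so for the second after the job is handed in, with the robot touching nothing.
It also fails if it takes over 58 s, if anything falls off the work surface, if the arm or the gripper's body presses on something with over 40 N, if the wrist force passes 120 N, or if a joint passes its speed limit or range.

## Working session

There is one attempt and no reset: what is moved stays moved. The work goes in short steps, Python scripts to look and compute and a tool call to move; the robot and the scene stay as the last step left them, time stands still between calls to the robot, and variables do not carry over. Pictures are saved under pics/ and viewed, at most 10 in all, crops included, and the job is handed in when it is done.

Besides the shell and the picture viewer there is one more tool, called as name(argument=value, ...) on one line, values as JSON. jog_arm: Moves the arm, as the interface text tells. Its arguments: {"type":"object","properties":{"commands":{"type":"array","items":{"type":"array"}}},"required":["commands"]}

```bash
mkdir -p pics; ls; python3 - <<'E'
from workcell import *
import cv2,numpy as np,pickle
o=get_obs();print({k:np.round(v,3) for k,v in o.items()},pinch_z)
d={}
for n in("top","side"):
    g=get_image(n);d[n]=g;cv2.imwrite(f"pics/{n}0.png",g["image"])
    print(n,g["intrinsics"],g["eye"],g["orientation"])
pickle.dump(d,open("d0.pkl","wb"))
E
```

```text
pics
{'t': np.float64(0.0), 'qpos': array([ 1.106,  0.424,  1.631, -0.   ,  1.089, -0.019]), 'qvel': array([-0.001,  0.   ,  0.   , -0.001, -0.   ,  0.   ]), 'joint_torque': array([-1.0000e-03, -5.4463e+01, -2.7366e+01,  6.4000e-02,  2.3000e-02,
       -0.0000e+00]), 'ee_pos': array([269.199, 563.386, 193.703]), 'orientation': array([-6.940e-01, -3.064e+00,  2.000e-03]), 'ft_force': array([-0.003,  0.373,  1.316]), 'moment': array([-0.001, -0.009,  0.032]), 'grasp_force': np.float64(0.0), 'width': np.float64(87.725)} 18.700000000000003
top [[431.27272568   0.         316.62601384]
 [  0.         431.27272568 203.39465118]
 [  0.           0.           1.        ]] [ 468.21819846   13.77701943 1103.90029066] [-2.15698901  2.21160581 -0.09994188]
side [[452.15937499   0.         318.55136797]
 [  0.         452.15937499 189.4948037 ]
 [  0.           0.           1.        ]] [ 244.4691926  -607.47050432  707.62224698] [-2.28345437  0.57637745 -0.22472005]
```

View pics/top0.png

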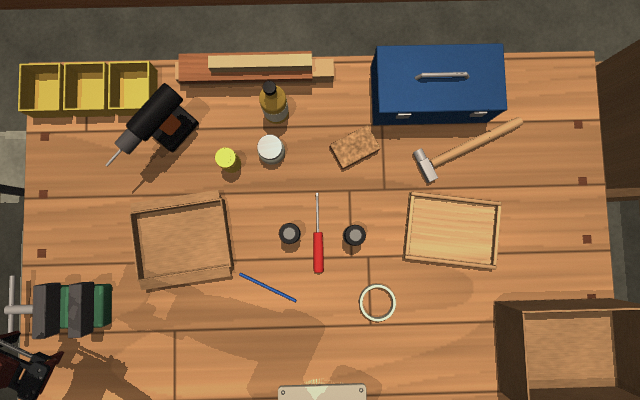

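View pics/side0.png

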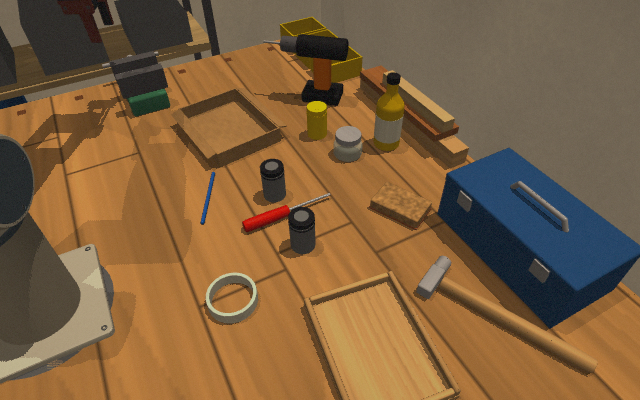

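The top view shows the canister lids at about (289,233) and (354,235), with a red screwdriver between them. The card tray is on the left, around (182,243), and the wood tray on the right, around (452,231). The side view shows the same canisters at (273,178) and (302,230).

```bash
cat > h.py <<'E'
import numpy as np,cv2,pickle
from scipy.spatial.transform import Rotation as R
def cloud(g):
    z=g["z_map"].astype(float);v,u=np.mgrid[:400,:640];K=g["intrinsics"]
    p=np.dstack([(u-K[0,2])/K[0,0]*z,(v-K[1,2])/K[1,1]*z,z])
    w=p@R.from_rotvec(g["orientation"]).as_matrix().T+g["eye"]
    w[z==0]=np.nan;return w
def ray(g,u,v):
    K=g["intrinsics"];d=R.from_rotvec(g["orientation"]).as_matrix()@np.array([(u-K[0,2])/K[0,0],(v-K[1,2])/K[1,1],1.]);return g["eye"],d/np.linalg.norm(d)
def onplane(g,u,v,z):
    e,d=ray(g,u,v);return e+d*(z-e[2])/d[2]
def tri(r1,r2):
    A=np.zeros((3,3));b=np.zeros(3)
    for e,d in(r1,r2):
        M=np.eye(3)-np.outer(d,d);A+=M;b+=M@e
    x=np.linalg.solve(A,b);return x,[np.linalg.norm((np.eye(3)-np.outer(d,d))@(x-e)) for e,d in(r1,r2)]
E
python3 - <<'E'
from h import *
d=pickle.load(open("d0.pkl","rb"))
C={n:cloud(d[n]) for n in d}
# lids: dark/grey blobs high enough
seed={"top":[(289,233),(354,235)],"side":[(272,165),(302,215)]}
for i in range(2):
    rs=[]
    for n in("top","side"):
        u,v=seed[n][i];w=C[n]
        m=((w[...,2]>74)&(w[...,2]<100)).astype(np.uint8)
        _,l,st,ce=cv2.connectedComponentsWithStats(m);k=l[v,u]
        q=w[l==k];c=cv2.minEnclosingCircle(np.argwhere(l==k)[:,::-1].astype(np.float32))
        print(i,n,"px",st[k],np.round(ce[k],1),"mean",np.round(q.mean(0),1),"min/max",q.min(0).round(1),q.max(0).round(1),"ztop",np.percentile(q[:,2],[10,50,90]).round(1))
        rs.append(ray(d[n],*ce[k]))
    x,e=tri(*rs);print("tri",x.round(1),np.round(e,1))
# trays
for nm,(u0,u1,v0,v1),lo,hi in(("card",(120,245,185,295),33,48),("wood",(395,510,185,275),21,36)):
    w=C["top"][v0:v1,u0:u1];z=w[...,2];q=w[(z>lo)&(z<hi)]
    r=cv2.minAreaRect(q[:,:2].astype(np.float32));print(nm,"rim z",np.percentile(q[:,2],[10,50,90]).round(1),len(q),r)
    c=np.array(r[0]);f=w[np.hypot(w[...,0]-c[0],w[...,1]-c[1])<50];print(" floor z",np.percentile(f[:,2],[10,50,90]).round(1))
    w=C["side"];z=w[...,2];s=w[(z>lo)&(z<hi)&(np.hypot(w[...,0]-c[0],w[...,1]-c[1])<150)];print(" side",len(s),cv2.minAreaRect(s[:,:2].astype(np.float32)),np.median(s[:,2]))
im=d["top"]["image"]
cv2.imwrite("pics/crop.png",cv2.resize(im[180:300,120:520],None,fx=2,fy=2))
E
```

```text
0 top px [279 223  21  21 346] [288.8 233.1] mean [482.9  69.9  84. ] min/max [459.3  45.9  78.7] [506.9  93.4  90.2] ztop [81.5 83.9 86.5]
0 side px [260 159  24  20 375] [271.3 167.9] mean [481.3  65.4  83.7] min/max [458.5  42.8  74.3] [506.6  95.   87.8] ztop [78.3 84.7 86.3]
tri [482.9  70.2  79.2] [0. 0.]
1 top px [345 225  21  21 349] [354.9 234.9] mean [474.7 -85.8  83.8] min/max [ 450.8 -110.5   78.2] [498.2 -62.2  90. ] ztop [81.3 84.  86.4]
1 side px [288 207  27  24 497] [301.1 217.9] mean [473.4 -90.2  83.9] min/max [ 450.1 -111.7   74. ] [499.3 -61.8  88.1] ztop [79.8 84.8 86.3]
tri [474.9 -86.3  79.2] [0.2 0.2]
card rim z [34.8 38.4 41.8] 2212 ((475.57952880859375, 341.82855224609375), (215.6299285888672, 232.5601806640625), 7.435940742492676)
 floor z [1.4 4.1 6.7]
 side 1609 ((476.36590576171875, 341.8084716796875), (217.0897674560547, 237.65826416015625), 7.473114490509033) 38.81523724501176
wood rim z [23.7 27.  30.1] 1260 ((481.5037536621094, -337.42718505859375), (231.22000122070312, 170.05825805664062), 81.88053894042969)
 floor z [ 7.3  9.7 12.4]
 side 2526 ((507.2696838378906, -341.63067626953125), (230.6786651611328, 222.85336303710938), 81.71815490722656) 27.9980972043478
```

jog_arm(commands=[[1,[0,0,0],[0,0,0.179]],[1,[0,0,0],[0,0,0.179]],[1,[0,0,0],[0,0,0.179]],[1,[0,0,0],[0,0,0.179]],[1,[0,0,0],[0,0,0.179]],[1,[0,0,0],[0,0,0.179]],[1,[0,0,0],[0,0,0.179]],[1,[0,0,0],[0,0,0.179]],[1,[0,0,0],[0,0,0]]])

```text
t: 1.0
ee_pos: [269.4, 563.6, 194.1]
orientation: [2.222, 2.22, -0.001]
ft_force: [0.4, 0.2, 0.5]
width: 87.6
grasp_force: 0.0
```

jog_arm(commands=[[1,[-0.2,0.1,0],[0,0,0]],[1,[-0.4,0.17,0],[0,0,0]],[1,[-0.4,0.17,0],[0,0,0]],[1,[-0.4,0.17,0],[0,0,0]],[1,[-0.4,0.17,0],[0,0,0]],[1,[-0.4,0.17,0],[0,0,0]],[1,[-0.4,0.17,0],[0,0,0]],[1,[-0.4,0.17,0],[0,0,0]],[1,[-0.4,0.17,0],[0,0,0]],[1,[-0.4,0.17,0],[0,0,0]]])

```text
t: 2.0
ee_pos: [432.9, 182.3, 194.6]
orientation: [2.216, 2.227, 0.0]
ft_force: [0.8, 1.1, 0.1]
width: 87.8
grasp_force: 0.0
```

jog_arm(commands=[[1,[-0.4,0.17,0],[0,0,0]],[1,[-0.35,0.17,0],[0,0,0]],[1,[-0.2,0.1,0],[0,0,0]],[1,[-0.1,0.05,0],[0,0,0]],[1,[0,0,0],[0,0,0]],[1,[0,0,0],[0,0,0]]])

```text
t: 2.6
ee_pos: [481.1, 79.6, 194.3]
orientation: [-2.219, -2.223, 0.0]
ft_force: [-0.4, -0.4, 0.4]
width: 87.6
grasp_force: 0.0
```

jog_arm(commands=[[1,[-0.095,0.02,0.1],[0,0,0]],[1,[0,0,0.25],[0,0,0]],[1,[0,0,0.3],[0,0,0]],[1,[0,0,0.3],[0,0,0]],[1,[0,0,0.3],[0,0,0]],[1,[0,0,0.2],[0,0,0]],[1,[0,0,0.09],[0,0,0]],[1,[0,0,0],[0,0,0]],[1,[0,0,0],[0,0,0]]])

```text
t: 3.5
ee_pos: [483.9, 69.7, 40.9]
orientation: [2.22, 2.222, 0.001]
ft_force: [-0.2, -0.9, -0.0]
width: 88.2
grasp_force: 0.0
```

```bash
python3 - <<'E'
from workcell import *
import cv2
from h import *
o=get_obs();g=get_image("side");cv2.imwrite("pics/s1.png",cv2.resize(g["image"][80:330,120:440],None,fx=2,fy=2))
print(o["ee_pos"],o["ft_force"],o["qpos"])
E
```

```text
[483.90327672  69.72651609  40.87727273] [-0.22091008 -0.88030721 -0.01424593] [ 1.18780377e-01  4.77177343e-01  2.01855028e+00 -3.90472875e-05
  6.45352843e-01  1.17762976e-01]
```

View pics/s1.png

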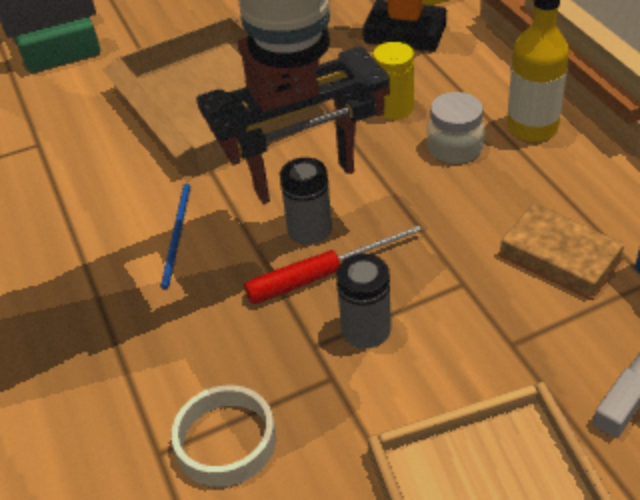

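```bash
python3 - <<'E'
from workcell import *
from h import *
d=pickle.load(open("d0.pkl","rb"))["side"]
g=get_image("side"); print(g["eye"]-d["eye"],g["orientation"]-d["orientation"])
t=get_image("top")
C=cloud(g)
P=lambda u,v:(120+u/2,80+v/2)
for u,v in((262,195),(346,168),(305,178),(305,225)):
    a,b=P(u,v);print((a,b),onplane(g,a,b,41).round(),C[int(b),int(a)].round())
K=g["intrinsics"];R_=R.from_rotvec(g["orientation"]).as_matrix()
for X in([483,70,84],[483,70,0],[483.9,69.7,41],[440,70,41],[527,70,41]):
    c=R_.T@(np.array(X)-g["eye"]);print(X,np.round([(K[0,0]*c[0]/c[2]+K[0,2]-120)*2,(K[1,1]*c[1]/c[2]+K[1,2]-80)*2]))
# side cloud of gripper region tips
w=C[100:200,215:310].reshape(-1,3);z=w[:,2]
for lo,hi in((45,60),(60,75),(88,110)):
    m=(z>lo)&(z<hi)&(abs(w[:,1]-70)<80)&(abs(w[:,0]-483)<90);print(lo,hi,m.sum(),w[m].min(0).round() if m.sum() else'',w[m].max(0).round() if m.sum() else'')
cv2.imwrite("pics/t1.png",cv2.resize(t["image"][160:310,200:440],None,fx=3,fy=3))
E
```

```text
[0. 0. 0.] [0. 0. 0.]
(251.0, 177.5) [446. 104.  41.] [434.  59.  84.]
(293.0, 164.0) [546. 100.  41.] [529.  60.  78.]
(272.5, 169.0) [498. 107.  41.] [481.  60.  85.]
(272.5, 192.5) [468.  39.  41.] [471.  50.  31.]
[483, 70, 84] [302. 172.]
[483, 70, 0] [309. 229.]
[483.9, 69.7, 41] [307. 202.]
[440, 70, 41] [269. 216.]
[527, 70, 41] [343. 189.]
45 60 120 [458.  44.  46.] [505.  72.  60.]
60 75 140 [432.  43.  60.] [535.  82.  75.]
88 110 117 [430.  57.  88.] [538.  82. 110.]
```

View pics/t1.png

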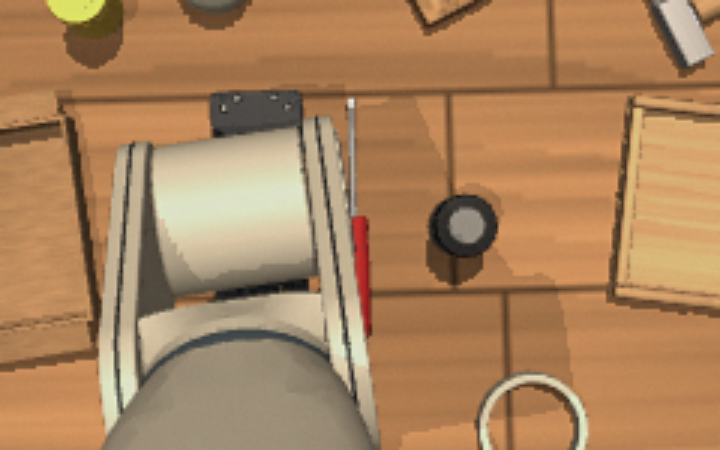

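The side crop shows the open fingers straddling the canister, but their tips are only about at lid height, (262,195) and (346,168). The linkage must swing the tips up when it opens, so I'll part-close and measure the tip height.

jog_arm(commands=[[0.35,[0,0,0],[0,0,0]],[0.35,[0,0,0],[0,0,0]],[0.35,[0,0,0],[0,0,0]],[0.35,[0,0,0],[0,0,0]],[0.35,[0,0,0],[0,0,0]],[0.35,[0,0,0],[0,0,0]]])

```text
t: 4.25
ee_pos: [483.6, 69.5, 40.5]
orientation: [-2.221, -2.222, 0.0]
ft_force: [-0.6, -0.1, -0.2]
width: 59.3
grasp_force: 0.0
```

```bash
python3 - <<'E'
from workcell import *
from h import *
g=get_image("side");C=cloud(g)
cv2.imwrite("pics/s2.png",cv2.resize(g["image"][80:230,190:350],None,fx=4,fy=4))
w=C.reshape(-1,3)
for x0,x1 in((425,457),(510,540)):
    m=(w[:,0]>x0)&(w[:,0]<x1)&(abs(w[:,1]-66)<20)&(w[:,2]>12);q=w[m];print(m.sum(),np.sort(q[:,2])[:8].round(),q[q[:,2]<q[:,2].min()+15].mean(0).round())
E
```

```text
1242 [69. 71. 71. 72. 72. 73. 73. 74.] [448.  65.  77.]
519 [69. 70. 70. 70. 72. 72. 72. 72.] [516.  66.  77.]
```

View pics/s2.png

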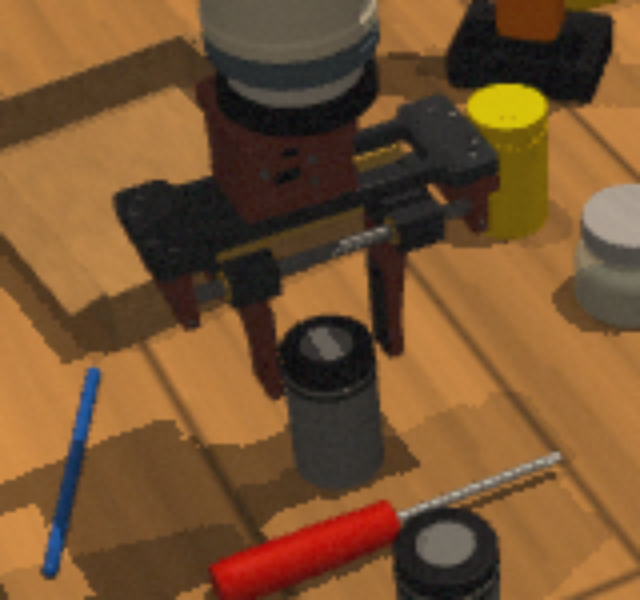

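The side crop shows the part-closed tips beside the black lid at (275,395) and (395,355), with the lid centre at (327,355). That puts the tips about 25 mm above the reported TCP, or else the gripper is off in y. I'll check with the top and wrist cameras.

```bash
python3 - <<'E'
from workcell import *
from h import *
t=get_image("top");C=cloud(t)
q=C[191:204,271:300].reshape(-1,3);q=q[q[:,2]>60];print("bracket top",q.min(0).round(),q.max(0).round(),np.median(q,0).round())
s=cloud(get_image("side"))[80:230,190:350]
# bar lower-left end crop(160,240)/4, near finger col
for u,v in((130,200),(160,260),(190,315),(260,290),(265,330),(272,380),(395,345),(385,290)):print((u,v),s[v//4,u//4].round())
o=get_obs();w=get_image("wrist");print(o["ee_pos"].round(1),w["mount"].round(2),w["intrinsics"].round(1))
cv2.imwrite("pics/w1.png",w["image"])
E
```

```text
bracket top [528.  35. 185.] [572. 101. 394.] [558.  71. 192.]
(130, 200) [402.  92. 193.]
(160, 260) [399.  42. 193.]
(190, 315) [407.  38. 162.]
(260, 290) [443.  39. 160.]
(265, 330) [449.  60. 117.]
(272, 380) [449.  61.  82.]
(395, 345) [516.  58.  79.]
(385, 290) [515.  60. 117.]
[483.6  69.5  40.5] [[  -0.     -0.96   -0.27   76.14]
 [   1.     -0.      0.      1.61]
 [  -0.     -0.27    0.96 -189.8 ]
 [   0.      0.      0.      1.  ]] [[309.7   0.  320.6]
 [  0.  309.7 201.1]
 [  0.    0.    1. ]]
```

View pics/w1.png

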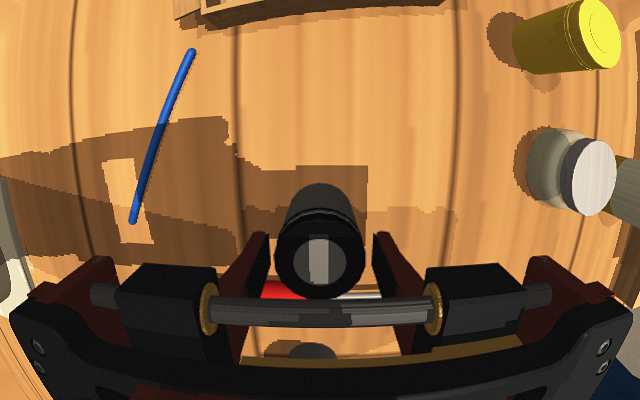

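The wrist view shows the canister at (319,260) centred between the fingers, so lateral alignment is good. The visible fingertips sit about 27 mm above the reported TCP. I'll go 26 mm lower, which stays clear whichever height is right.

jog_arm(commands=[[0.7,[0,0,0],[0,0,0]],[0.7,[0,0,0],[0,0,0]],[0.7,[0,0,0.06],[0,0,0]],[0.7,[0,0,0.08],[0,0,0]],[0.7,[0,0,0.08],[0,0,0]],[0.7,[0,0,0.04],[0,0,0]],[0.7,[0,0,0],[0,0,0]]])

```text
t: 5.15
ee_pos: [482.9, 69.4, 13.5]
orientation: [-2.22, -2.221, 0.002]
ft_force: [0.2, 0.1, 0.8]
width: 75.2
grasp_force: 0.0
```

```bash
python3 - <<'E'
from workcell import *
from h import *
w=cloud(get_image("side")).reshape(-1,3)
for x0,x1 in((422,453),(511,545)):
    m=(w[:,0]>x0)&(w[:,0]<x1)&(abs(w[:,1]-66)<20)&(w[:,2]>12);q=w[m];print(m.sum(),np.sort(q[:,2])[:10].round(),q[q[:,2]<q[:,2].min()+15].mean(0).round())
E
```

```text
1014 [41. 42. 44. 45. 45. 45. 45. 46. 47. 47.] [440.  65.  50.]
543 [42. 43. 45. 45. 45. 45. 46. 46. 47. 47.] [524.  64.  50.]
```

Tips measure z≈41 with the reported TCP at 13.5, so pad grasp height is about 60. Now I'll close, then lift.

jog_arm(commands=[[-1,[0,0,0],[0,0,0]],[-1,[0,0,0],[0,0,0]],[-1,[0,0,0],[0,0,0]],[-1,[0,0,0],[0,0,0]],[-1,[0,0,0],[0,0,0]],[-1,[0,0,0],[0,0,0]],[-1,[0,0,0],[0,0,0]],[-1,[0,0,0],[0,0,0]]])

```text
t: 6.0
ee_pos: [483.7, 69.5, 14.6]
orientation: [2.221, 2.222, 0.0]
ft_force: [-1.1, -0.4, 4.4]
width: 49.3
grasp_force: 30.0
```

jog_arm(commands=[[-1,[0,0,-0.05],[0,0,0]],[-1,[0,0,-0.1],[0,0,0]],[-1,[0,0,-0.15],[0,0,0]],[-1,[0,0,-0.2],[0,0,0]],[-1,[0,0,-0.2],[0,0,0]],[-1,[0,0,-0.15],[0,0,0]],[-1,[0,0,-0.05],[0,0,0]],[-1,[0,0,0],[0,0,0]],[-1,[0,0,0],[0,0,0]],[-1,[0,0,0],[0,0,0]]])

```text
t: 7.0
ee_pos: [482.9, 69.4, 103.7]
orientation: [-2.22, -2.221, 0.002]
ft_force: [0.3, -0.8, -0.1]
width: 49.1
grasp_force: 30.0
```

```bash
python3 - <<'E'
from workcell import *
from h import *
w=cloud(get_image("side"));f=[get_obs()["ft_force"]]
for i in range(5): get_image("side");f.append(get_obs()["ft_force"])
print(np.mean(f,0),np.std(f,0),get_obs()["width"],get_obs()["grasp_force"])
E
```

```text
[-0.62427756  0.06333426 -0.98405395] [0.30325777 0.38579734 0.32919001] 49.4066910661481 29.990878393259663
```

Canister 1 reads −0.98 N, which is 0.10 kg, so it is light and goes in the card tray. I'll use the far slot at about (469, 391).

jog_arm(commands=[[-1,[0.1,0,0],[0,0,0]],[-1,[0.2,-0.02,0],[0,0,0]],[-1,[0.3,-0.02,0],[0,0,0]],[-1,[0.3,-0.02,0],[0,0,0]],[-1,[0.3,-0.02,0],[0,0,0]],[-1,[0.3,-0.02,0],[0,0,0]],[-1,[0.3,-0.02,0],[0,0,0]],[-1,[0.3,-0.02,0],[0,0,0]],[-1,[0.3,0,0],[0,0,0]],[-1,[0.3,0,0],[0,0,0]]])

```text
t: 8.3
ee_pos: [469.0, 341.4, 104.4]
orientation: [-2.221, -2.222, 0.0]
ft_force: [0.5, 0.5, -0.5]
width: 49.5
grasp_force: 30.0
```

jog_arm(commands=[[-1,[0.3,0,0],[0,0,0]],[-1,[0.15,0,0],[0,0,0]],[-1,[0.07,0,0],[0,0,0]],[-1,[0,0,0],[0,0,0]],[-1,[0,0,0],[0,0,0]],[-1,[0,0,0],[0,0,0]]])

```text
t: 8.9
ee_pos: [469.5, 390.3, 104.4]
orientation: [2.222, 2.221, -0.001]
ft_force: [0.1, -0.6, -1.5]
width: 49.4
grasp_force: 30.0
```

```bash
python3 - <<'E'
from workcell import *
from h import *
g=get_image("side");t=get_image("top");print(get_obs()["ee_pos"].round(1),get_obs()["ft_force"])
cv2.imwrite("pics/s3.png",cv2.resize(g["image"][20:220,130:350],None,fx=2.5,fy=2.5))
E
```

```text
[469.7 390.5 104.6] [-0.16957652  0.08295604 -1.24504743]
```

View pics/s3.png

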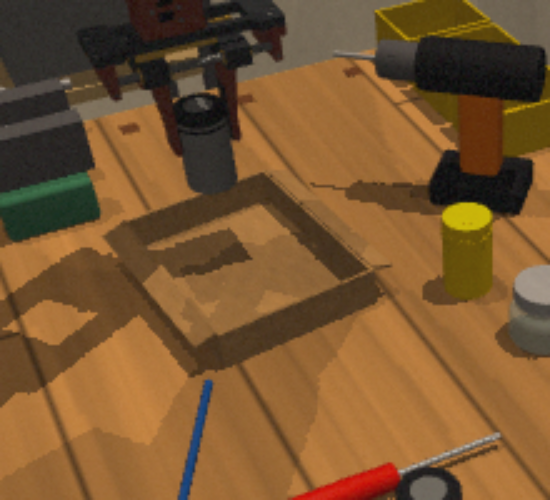

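The side crop shows the canister held upright at (208,145), above the far part of the card tray. Lowering it, gently at the end.

jog_arm(commands=[[-1,[0,0,0.1],[0,0,0]],[-1,[0,0,0.15],[0,0,0]],[-1,[0,0,0.2],[0,0,0]],[-1,[0,0,0.17],[0,0,0]],[-1,[0,0,0.1],[0,0,0]],[-1,[0,0,0.06],[0,0,0]],[-1,[0,0,0.03],[0,0,0]],[-1,[0,0,0.01],[0,0,0]],[-1,[0,0,0],[0,0,0]],[-1,[0,0,0],[0,0,0]]])

```text
t: 10.0
ee_pos: [469.9, 391.8, 23.1]
orientation: [2.221, 2.222, 0.002]
ft_force: [-0.7, -0.6, -0.6]
width: 49.6
grasp_force: 30.0
```

jog_arm(commands=[[-1,[0,0,0.015],[0,0,0]],[-1,[0,0,0.01],[0,0,0]],[-1,[0,0,0.01],[0,0,0]],[-1,[0,0,0],[0,0,0]],[-1,[0,0,0],[0,0,0]]])

```text
t: 10.5
ee_pos: [469.5, 391.5, 18.9]
orientation: [-2.221, -2.222, 0.0]
ft_force: [-0.4, -0.0, -0.9]
width: 49.2
grasp_force: 30.0
```

jog_arm(commands=[[-1,[0,0,0.007],[0,0,0]],[-1,[0,0,0],[0,0,0]],[-1,[0,0,0.007],[0,0,0]],[-1,[0,0,0],[0,0,0]],[-1,[0,0,0],[0,0,0]]])

```text
t: 11.0
ee_pos: [469.5, 391.6, 18.6]
orientation: [-2.221, -2.222, -0.0]
ft_force: [-2.4, -0.7, 10.4]
width: 49.3
grasp_force: 30.0
```

Contact. Release and raise.

jog_arm(commands=[[0.0,[0,0,0],[0,0,0]],[0.3,[0,0,0],[0,0,0]],[0.9,[0,0,0],[0,0,0]],[0.9,[0,0,0],[0,0,0]],[0.9,[0,0,0],[0,0,0]],[0.9,[0,0,0],[0,0,0]],[0.9,[0,0,0],[0,0,0]],[0.9,[0,0,0],[0,0,0]]])

```text
t: 11.8
ee_pos: [469.5, 391.5, 17.5]
orientation: [-2.221, -2.222, 0.0]
ft_force: [-0.2, -0.9, 0.8]
width: 83.3
grasp_force: 0.0
```

jog_arm(commands=[[0.9,[0,0,-0.1],[0,0,0]],[0.9,[0,0,-0.2],[0,0,0]],[0.9,[0,0,-0.3],[0,0,0]],[0.9,[0,0,-0.3],[0,0,0]],[0.9,[-0.1,0,-0.1],[0,0,0]],[0.9,[-0.3,0,0],[0,0,0]],[0.9,[-0.4,0,0],[0,0,0]],[0.9,[-0.4,0,0],[0,0,0]],[0.9,[-0.4,0,0],[0,0,0]],[0.9,[-0.4,0,0],[0,0,0]]])

```text
t: 12.8
ee_pos: [468.6, 189.3, 117.2]
orientation: [-2.221, -2.222, 0.001]
ft_force: [0.4, -0.2, -0.4]
width: 83.2
grasp_force: 0.0
```

jog_arm(commands=[[0.9,[-0.4,0,0],[0,0,0]],[0.9,[-0.4,0,0],[0,0,0]],[0.9,[-0.4,0,0],[0,0,0]],[0.9,[-0.4,0,0],[0,0,0]],[0.9,[-0.4,0.03,0],[0,0,0]],[0.9,[-0.4,0.03,0],[0,0,0]],[0.9,[-0.25,0,0],[0,0,0]],[0.9,[-0.1,0,0],[0,0,0]],[0.9,[0,0,0],[0,0,0]],[0.9,[0,0,0],[0,0,0]]])

```text
t: 13.8
ee_pos: [475.2, -82.9, 117.4]
orientation: [-2.221, -2.221, 0.0]
ft_force: [-0.0, -0.8, 0.7]
width: 83.6
grasp_force: 0.0
```

```bash
python3 - <<'E'
from workcell import *
from h import *
o=get_obs();print(o["ee_pos"].round(1),o["ft_force"],o["width"])
for n in("top","side"):
    g=get_image(n);w=cloud(g);z=w[...,2]
    for c,lo in(((469,391),78),((475,-86),74)):
        m=(np.hypot(w[...,0]-c[0],w[...,1]-c[1])<45)&(z>lo)&(z<105);q=w[m]
        if len(q):print(n,c,len(q),((q.min(0)+q.max(0))/2).round(1),np.percentile(q[:,2],[10,50,90]).round(1),np.ptp(q,0).round())
E
```

```text
[475.2 -82.9 117.4] [-0.00705231 -0.79198058  0.68706038] 83.55789636640037
top (469, 391) 379 [469.  391.5  85.8] [85.  88.1 90.6] [49. 49. 15.]
side (469, 391) 233 [469.2 390.8  85.1] [81.5 88.5 90.3] [50. 52. 14.]
side (475, -86) 493 [474.3 -87.   81. ] [80.4 84.8 86.4] [49. 49. 14.]
```

Canister 1 stands upright in the card tray: its top measures 88 = 84 + 4. Now canister 2.

jog_arm(commands=[[0.9,[-0.035,0,0.1],[0,0,0]],[0.9,[0,0,0.2],[0,0,0]],[0.9,[0,0,0.25],[0,0,0]],[0.9,[0,0,0.25],[0,0,0]],[0.9,[0,0,0.15],[0,0,0]],[0.9,[0,0,0.08],[0,0,0]],[0.9,[0,0,0],[0,0,0]],[0.9,[0,0,0],[0,0,0]]])

```text
t: 14.7
ee_pos: [475.9, -86.8, 14.7]
orientation: [2.22, 2.222, 0.0]
ft_force: [-0.4, 0.0, -0.5]
width: 83.3
grasp_force: 0.0
```

jog_arm(commands=[[-1,[0,0,0],[0,0,0]],[-1,[0,0,0],[0,0,0]],[-1,[0,0,0],[0,0,0]],[-1,[0,0,0],[0,0,0]],[-1,[0,0,0],[0,0,0]],[-1,[0,0,0],[0,0,0]],[-1,[0,0,0],[0,0,0]],[-1,[0,0,0],[0,0,0]],[-1,[0,0,0],[0,0,0]],[-1,[0,0,0],[0,0,0]]])

```text
t: 15.7
ee_pos: [475.4, -87.1, 14.8]
orientation: [-2.221, -2.222, 0.0]
ft_force: [-2.6, -0.3, 5.5]
width: 49.3
grasp_force: 30.0
```

jog_arm(commands=[[-1,[0,0,-0.05],[0,0,0]],[-1,[0,0,-0.1],[0,0,0]],[-1,[0,0,-0.15],[0,0,0]],[-1,[0,0,-0.2],[0,0,0]],[-1,[0,0,-0.2],[0,0,0]],[-1,[0,0,-0.15],[0,0,0]],[-1,[0,0,-0.05],[0,0,0]],[-1,[0,0,0],[0,0,0]],[-1,[0,0,0],[0,0,0]],[-1,[0,0,0],[0,0,0]]])

```text
t: 16.7
ee_pos: [475.0, -86.9, 103.8]
orientation: [-2.22, -2.221, 0.001]
ft_force: [-0.3, 1.0, -4.3]
width: 49.9
grasp_force: 30.0
```

```bash
python3 - <<'E'
from workcell import *
from h import *
f=[]
for i in range(5): get_image("side");f.append(get_obs()["ft_force"])
print(np.mean(f,0),np.std(f,0),get_obs()["width"],get_obs()["ee_pos"])
E
```

```text
[-0.25286481  0.02799809 -4.53635319] [0.40845043 0.1799779  0.53943378] 49.28242180144893 [475.38545375 -86.96095716 104.13128241]
```

Canister 2 reads about −4.5 N, which is heavy, so it goes in the wood tray at the near slot, about (488, −288).

jog_arm(commands=[[-1,[-0.1,0.01,0],[0,0,0]],[-1,[-0.2,0.02,0],[0,0,0]],[-1,[-0.25,0.02,0],[0,0,0]],[-1,[-0.25,0.02,0],[0,0,0]],[-1,[-0.25,0.02,0],[0,0,0]],[-1,[-0.25,0.02,0],[0,0,0]],[-1,[-0.25,0.02,0],[0,0,0]],[-1,[-0.2,0,0],[0,0,0]],[-1,[-0.15,0,0],[0,0,0]],[-1,[-0.1,0,0],[0,0,0]]])

```text
t: 17.95
ee_pos: [488.5, -288.4, 104.4]
orientation: [-2.222, -2.221, 0.0]
ft_force: [-0.7, 0.5, -4.9]
width: 49.8
grasp_force: 30.0
```

jog_arm(commands=[[-1,[0,0,0],[0,0,0]],[-1,[0,0,0],[0,0,0]],[-1,[0,0,0.1],[0,0,0]],[-1,[0,0,0.15],[0,0,0]],[-1,[0,0,0.18],[0,0,0]],[-1,[0,0,0.15],[0,0,0]],[-1,[0,0,0.1],[0,0,0]],[-1,[0,0,0.05],[0,0,0]],[-1,[0,0,0],[0,0,0]],[-1,[0,0,0],[0,0,0]]])

```text
t: 18.95
ee_pos: [489.1, -287.2, 31.8]
orientation: [2.221, 2.221, 0.0]
ft_force: [0.1, -0.5, -4.7]
width: 49.7
grasp_force: 30.0
```

jog_arm(commands=[[-1,[0,0,0.03],[0,0,0]],[-1,[0,0,0.02],[0,0,0]],[-1,[0,0,0.005],[0,0,0]],[-1,[0,0,0],[0,0,0]],[-1,[0,0,0],[0,0,0]]])

```text
t: 19.45
ee_pos: [488.8, -287.1, 26.2]
orientation: [2.221, 2.222, 0.0]
ft_force: [0.6, 0.5, -4.5]
width: 49.4
grasp_force: 30.0
```

jog_arm(commands=[[-1,[0,0,0.005],[0,0,0]],[-1,[0,0,0],[0,0,0]],[-1,[0,0,0],[0,0,0]]])

```text
t: 19.75
ee_pos: [488.7, -287.0, 25.6]
orientation: [-2.221, -2.222, -0.0]
ft_force: [0.8, -0.1, -4.4]
width: 49.6
grasp_force: 30.0
```

jog_arm(commands=[[-1,[0,0,0.006],[0,0,0]],[-1,[0,0,0],[0,0,0]],[-1,[0,0,0.005],[0,0,0]],[-1,[0,0,0],[0,0,0]],[-1,[0,0,0],[0,0,0]]])

```text
t: 20.25
ee_pos: [488.7, -287.1, 24.8]
orientation: [2.221, 2.222, -0.0]
ft_force: [-2.2, 1.5, 1.7]
width: 49.5
grasp_force: 30.0
```

Contact: the force went from −4.4 to +1.7 N. Release, rise and check.

jog_arm(commands=[[0.0,[0,0,0],[0,0,0]],[0.3,[0,0,0],[0,0,0]],[0.9,[0,0,0],[0,0,0]],[0.9,[0,0,0],[0,0,0]],[0.9,[0,0,0],[0,0,0]],[0.9,[0,0,0],[0,0,0]],[0.9,[0,0,0],[0,0,0]],[0.9,[0,0,0],[0,0,0]]])

```text
t: 21.05
ee_pos: [488.7, -287.0, 24.5]
orientation: [2.221, 2.222, -0.0]
ft_force: [-0.1, 0.1, -0.5]
width: 83.6
grasp_force: 0.0
```

jog_arm(commands=[[0.9,[0,0,-0.1],[0,0,0]],[0.9,[0,0,-0.2],[0,0,0]],[0.9,[0,0,-0.3],[0,0,0]],[0.9,[0,0,-0.3],[0,0,0]],[0.9,[0.1,0,-0.2],[0,0,0]],[0.9,[0.3,0,-0.1],[0,0,0]],[0.9,[0.4,0,0],[0,0,0]],[0.9,[0.4,0,0],[0,0,0]],[0.9,[0.4,0,0],[0,0,0]],[0.9,[0.3,0,0],[0,0,0]]])

```text
t: 22.05
ee_pos: [488.4, -95.1, 145.3]
orientation: [2.22, 2.222, 0.001]
ft_force: [0.2, 0.2, 0.4]
width: 83.5
grasp_force: 0.0
```

jog_arm(commands=[[0.9,[0.2,0,0],[0,0,0]],[0.9,[0,0,0],[0,0,0]],[0.9,[0,0,0],[0,0,0]],[0.9,[0,0,0],[0,0,0]],[0.9,[0,0,0],[0,0,0]]])

```text
t: 22.55
ee_pos: [488.7, -78.0, 144.6]
orientation: [2.222, 2.22, 0.0]
ft_force: [-0.2, 0.2, 0.1]
width: 83.5
grasp_force: 0.0
```

```bash
python3 - <<'E'
from workcell import *
from h import *
o=get_obs();print(o["t"],o["ee_pos"].round(1),o["ft_force"],np.abs(o["qvel"]).max())
for n in("top","side"):
    g=get_image(n);w=cloud(g);z=w[...,2]
    if n=="top":cv2.imwrite("pics/t9.png",g["image"])
    for c in((469,391),(489,-287)):
        m=(np.hypot(w[...,0]-c[0],w[...,1]-c[1])<45)&(z>80)&(z<110);q=w[m]
        if len(q):print(n,c,len(q),((q.min(0)+q.max(0))/2).round(1),np.percentile(q[:,2],[10,50,90]).round(1),np.ptp(q,0).round())
E
```

```text
22.55 [488.7 -78.  144.6] [-0.15243436  0.24460758  0.06996192] 0.002908662544903724
top (469, 391) 373 [469.  390.6  86.7] [85.4 88.1 90.3] [49. 50. 13.]
top (489, -287) 374 [ 488.2 -284.3   89.6] [90.6 93.6 96. ] [47. 50. 18.]
side (469, 391) 218 [468.4 390.1  86.5] [83.1 88.8 90.6] [48. 53. 13.]
side (489, -287) 819 [ 488.  -286.5   89.1] [86.7 94.6 96.2] [49. 49. 18.]
```

View pics/t9.png

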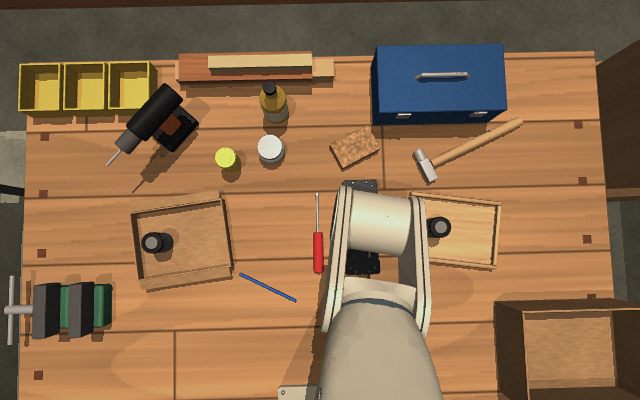

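The top view shows canister 1 standing in the card tray at (156,242) and canister 2 in the wood tray at (439,228). Their tops measure 88 and 94 mm, as they should for standing on each floor, and the arm is clear of both.

```bash
python3 -c "
from workcell import *
print(close_job())"
```

```text
the job is handed in; nothing more can be done
None
```

Canister 1 (light, about 0.10 kg) stands upright in the cardboard tray and canister 2 (heavy, about 0.5 kg) stands upright in the wooden tray; I handed the job in after about 22.6 s of the 58 s allowed.

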